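# Tuck the selector cover under the drip guard and hold it down

## Robot

A 7-joint arm with a two-finger parallel gripper is mounted at the origin on a cart in front of the work surface, level with it; the furniture and walls round the work are solid. World frame = base frame: x ahead of the robot, y to its left, z up, the work surface at z = 0. Lengths are in m, angles in rad, forces in N, time in s.
With the tool pointing down it reaches from about 0.4 to 0.85 m from the base axis. Payload 4.5 kg.
Tool frame: the origin (TCP) lies midway between the tips of the shut fingers; the grasp point (between the pads) lies 19 mm behind it; z points along the fingers, y is the line along which they close (so a half turn about z gives the same grasp; the last joint's range is limited). The gripper opens to 88 mm and grips with 3 to 60 N. Pads are 18 mm wide; open, the fingers measure 123 mm over their backs; the gripper's body (75 mm by 187 mm) begins 45 mm behind the grasp point.
Start: joints at [-1.239, 0.689, -0.195, 1.565, 0.157, 0.902, -0.215], TCP at [0.183, 0.598, 0.208] pointing down, gripper open.
Joint ranges: [-3.01, 3.01], [-0.46, 2.08], [-1.47, 1.51], [0.13, 2.56], [-1, 4.14], [0.04, 2.09], [-2.66, 2.66]. Speed limits (rad/s): [2.57, 2.57, 3.14, 3.14, 3.14, 3.14, 3.14].

## Interface

Orientations are given as a unit quaternion [x, y, z, w].
In Python, from plant import r, eyes, finish_job gives the robot as it stands. The module is installed in compiled form; this text tells all that it offers.
- The arm moves only by the tool move_arm, never from a script. Its argument "motion" is a list of rows, each a list of 7 numbers: the shift along the tool's x, y, z in mm, then the turn, a rotation vector about the tool's x, y, z in degrees, then the closure, from 0 (fully open) to 1 (shut). A call has 1 to 5 rows; each row is the pose to reach, as a shift and turn from the pose commanded when the call began, along the tool's axes at that moment; what a row does not reach only later rows make up. A row lasts 1/8 s, in which the tool goes at most 62.5 mm and 10.7 degrees, less where a joint would pass 70% of its speed; a pose out of reach is approached as far as the arm can. A call with a gripper value outside its range is refused whole. The fingers move at their own pace and stop on an object; "newtons" is the grip in N (left out, the last holds). Time passes only in rows, so rows that repeat a pose let the fingers close. It gives the time, the measured TCP pose, the force, the opening and the grip force at its end, in the units of the state.
- r.get_state(): the state, without advancing time (a new reading comes with each control period).
- eyes.snapshot(name): name is "side" or "top" or "wrist"; returns a dict with "frame" (480x640x3 uint8, red, green, blue), "z_map" (480x640 float32, m along the optical axis (not along the pixel's ray), 0 where there is no reading), "intrinsics" (3x3 intrinsics, pixels), "world_to_cam" (4x4, takes a point from world to camera coordinates). Camera axes: x right, y down, z forward; pixel columns grow to the right and rows downward; lengths in m; the calibration is good to about 2 mm. A picture is of the moment at which its call begins.
- finish_job(): hands the job in; it is judged then, once.
The state is a dict: "clock": time; "q": joint angles; "qd": joint speeds; "joint_torque": joint torques, N m; "tool_pos": TCP position; "eef_rot": TCP orientation; "contact_force": force on the tool from outside, world axes, zero at the start; "moment": the same for the moment, N m; "opening": opening from 0.0 (shut) to 1.0 (fully open); "finger_force": force on a finger pad.
Only numpy, scipy, OpenCV 4.12 (cv2) and the standard library are available. Lean on these libraries where they do the work, as an engineer would, in place of code of your own. Each camera call takes 0.05 s, during which the arm holds its last target. There are 200 camera calls.

## Task

Refit the loose cover on the open gearbox: pick it up (its block makes a grip) and slide the edge away from the block in under the hinged drip guard until it is fully home against the rail behind, letting the guard rise by no more than a centimetre. Press the cover down flat on the gearbox against its two spring plungers and keep it held down there, as for a workmate who is about to start the screws: finish while still holding it pressed. Leave the carton, the small bottle and the screwdriver where they are.

Things in the scene. Friction and masses are not known exactly. Their poses are not given: they have to be found in the camera images.
- cover_tower (a point): Centre of the grip block on the loose cover, 18 mm above the plate's top face and 23 mm above its underside. The block, 24 (x) x 40 (y) mm with upright flat sides, stands 36 mm above the plate, plus a 4 mm plug on top. Axes are the cover's own: +x points to the edge to be tucked, z up.
- cover_edge (a point): The loose cover: grey-painted plate 100 (x) x 104 (y) x 5 mm, about 0.24 kg, lying flat on the bench, block up. This point is the middle of the edge that goes under the guard, on the plate's underside, 76 mm along the cover's +x from the block's centre. The two screw holes are in the corners of the other (near) edge. Axes are the cover's own.
- seat_home (a point): On the gearbox: where cover_edge is when the cover is home, on the level machined seat 78 mm above the bench. A rail 6 mm high across the seat here stops the cover. +x is the way the cover slides in, z up; the cover's axes end parallel to these. Two guides 5 mm high, 109 mm apart, flank the last 32 mm before the rail; their mouths flare out over 15 mm more.
- gearbox: Grey gearbox, 150 (x) x 140 (y) mm, bolted down; origin at the centre of its underside, axes as seat_home, which is at x +42 mm. The seat runs from there 117 mm to -x, with an opening over the gears that is narrower than the cover. Two steel plungers, 12 mm across, stand 5 mm proud of the seat at x -34, y +-40 mm: under the cover, beside its block, when it is home.
- guard_lip (a point): Middle of the bend along the drip guard's free edge, underside: 26 mm in front of the rail, 3 mm above the seat when down. The guard is a dark steel flap 104 mm wide sloping down from its hinge 44 mm behind this line; past the bend its lip curves up 7 mm over 14 mm as a lead-in, so the cover's edge passes below it from 40 mm before home and, slid along the seat, pushes the guard up 2 mm.
- guard (a joint): Drip guard's hinge, rad: 0 lying down, growing as its free edge lifts. A light spring holds it down with about 2 N at the edge. With the cover home it stands at about 0.05; 0.22 is a lift of 10 mm at the bend.
- plunger_l (a joint): Travel of the plunger on the gearbox's +y side, m: 0 standing 5 mm proud, 0.005 pressed level with the seat. Takes 3 N to start and 5.5 N to press level.
- plunger_r (a joint): The same for the plunger on the gearbox's -y side.
- gasket_box: Bystander: flat brown carton, 100 x 70 x 23 mm, origin at the centre of its underside.
- threadlock: Bystander: small red bottle with a white nozzle, 21 x 34 x 93 mm, standing; origin at the centre of its underside.
- screwdriver: Bystander: small black-handled screwdriver, 165 mm long, lying in front of the gearbox; origin at the centre of its underside.

How it is judged:
By the outcome, as a careful person would: the job done as asked, in the order asked, and still so for the second after the job is handed in, while the arm keeps its last pose, push and grip.
It also fails if it takes over 40 s, if anything falls off the work surface, if the arm or the gripper's body presses on something with over 40 N, if the wrist force passes 120 N, or if a joint passes its speed limit or range.

## Working session

There is one attempt and no reset: what is moved stays moved. The work goes in short steps, Python scripts to look and compute and a tool call to move; the robot and the scene stay as the last step left them, time stands still between calls to the robot, and variables do not carry over. Pictures are saved under pics/ and viewed, at most 10 in all, crops included, and the job is handed in when it is done.

Besides the shell and the picture viewer there is one more tool, called after "Emit:" in YAML: its name, and indented under it one key for each argument. move_arm: Moves the arm, as the interface text tells. Its arguments: {"type":"object","properties":{"motion":{"type":"array","items":{"type":"array","items":{"type":"number"}}},"newtons":{"type":"number"}},"required":["motion"]}

```bash
mkdir -p pics; cat > h.py <<'E'
import numpy as np, cv2
from scipy.spatial.transform import Rotation as R
from plant import r, eyes, finish_job
def snap(n):
    d=eyes.snapshot(n); np.savez(f'{n}.npz',**d); return d
def cloud(d):
    K=d["intrinsics"]; T=np.linalg.inv(d["world_to_cam"]); z=d["z_map"]
    v,u=np.mgrid[:480,:640]
    p=np.stack([(u-K[0,2])/K[0,0]*z,(v-K[1,2])/K[1,1]*z,z],-1)
    w=p@T[:3,:3].T+T[:3,3]; w[z==0]=np.nan; return w
def ray(d,u,v,h):
    K=d["intrinsics"]; T=np.linalg.inv(d["world_to_cam"])
    a=T[:3,:3]@np.linalg.solve(K,[u,v,1.]); o=T[:3,3]; return o+a*(h-o[2])/a[2]
def st():
    s=r.get_state(); print('t',s['clock'],'p',np.round(s['tool_pos'],4),'q',np.round(s['eef_rot'],4),'F',np.round(s['contact_force'],1),'M',np.round(s['moment'],2),'op',s['opening'],'ff',s['finger_force']); return s
E
python3 - <<'E'
from h import *
st()
a=[]
for n in("top","side"):
    d=snap(n); cv2.imwrite(f'pics/{n}0.png',d["frame"][:,:,::-1]); print(n,np.round(d["world_to_cam"],3).tolist(),d["intrinsics"].tolist())
E
```

```text
t 0.0 p [0.1832 0.5968 0.2072] q [ 1.483e-01  9.889e-01 -9.000e-04 -1.000e-04] F [ 0.   0.1 -0.4] M [-0.01  0.03  0.02] op 0.9999950717324733 ff 0.0
top [[0.023, -1.0, 0.004, -0.049], [-0.979, -0.023, -0.202, 0.504], [0.202, 0.001, -0.979, 0.931], [0.0, 0.0, 0.0, 1.0]] [[511.6782047722201, 0.0, 323.450206598223], [0.0, 511.6782047722201, 232.4584490275032], [0.0, 0.0, 1.0]]
side [[0.945, -0.328, -0.001, -0.496], [-0.22, -0.632, -0.743, 0.14], [0.242, 0.702, -0.669, 0.839], [0.0, 0.0, 0.0, 1.0]] [[488.7648272285501, 0.0, 320.4792931263541], [0.0, 488.7648272285501, 234.76232280699884], [0.0, 0.0, 1.0]]
```

View pics/top0.png

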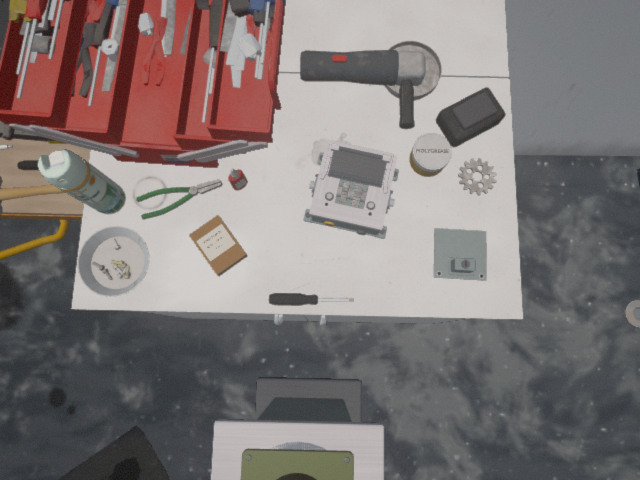

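View pics/side0.png

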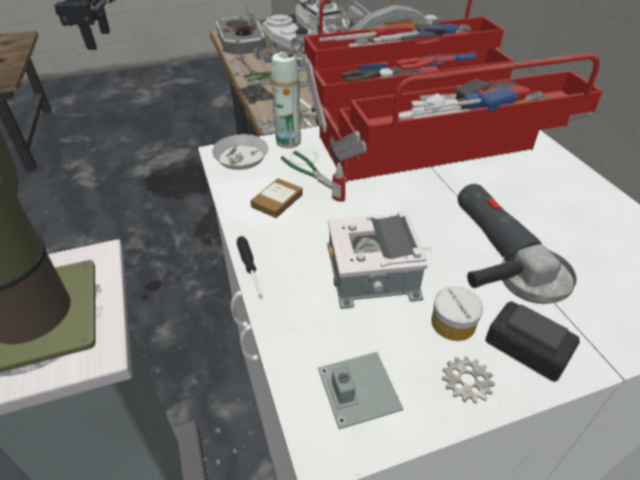

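The top view shows the cover at about (460,254) with its block at (463,265). The gearbox is at (352,185), with the dark guard at (360,165) on its far side. The screwdriver is at (310,299), the carton at (218,245) and the bottle at (237,178). In the side view the cover is at (360,388) and the gearbox at (378,255). Next I'll measure the cover and the gearbox.

```bash
python3 - <<'E'
from h import *
d=dict(np.load('top.npz')); f=d["frame"]; w=cloud(d)
hsv=cv2.cvtColor(f,cv2.COLOR_RGB2HSV)
print('px cover',f[240,445],'bench',f[290,400],'seat',f[205,325],'guard',f[165,360], 'heights',w[240,445,2],w[290,400,2],w[205,325,2],w[265,463],w[165,360])
# cover
g=f.astype(int)
roi=np.zeros((480,640),bool); roi[215:295,420:500]=1
m=(roi&(g.max(-1)<190)).astype(np.uint8)
m=cv2.morphologyEx(m,cv2.MORPH_CLOSE,np.ones((5,5)))
c=max(cv2.findContours(m,0,2)[0],key=cv2.contourArea)
def rect(c,h):
    P=np.array([ray(d,u+0.,v+0.,h)[:2] for u,v in c[:,0]]).astype(np.float32)
    return cv2.minAreaRect(P*1000)
print('cover rect',rect(c,.005))
mb=(roi&(w[:,:,2]>.03)).astype(np.uint8)
c=max(cv2.findContours(mb,0,2)[0],key=cv2.contourArea); print('block',rect(c,.041),mb.sum(),np.nanmax(w[mb>0][:,2]),np.median(w[mb>0],0))
# gearbox
roi[:]=0; roi[120:245,295:410]=1
for lo,hi in((.070,.09),(.0745,.0815),(.082,.12)):
    m=(roi&(w[:,:,2]>lo)&(w[:,:,2]<hi)).astype(np.uint8)
    c=max(cv2.findContours(m,0,2)[0],key=cv2.contourArea); print('gb',lo,hi,m.sum(),rect(c,(lo+hi)/2 if hi<.1 else .09))
dk=(roi&(g.max(-1)<110)&(w[:,:,2]>.075)).astype(np.uint8)
c=max(cv2.findContours(dk,0,2)[0],key=cv2.contourArea)
P=w[cv2.drawContours(np.zeros((480,640),np.uint8),[c],-1,1,-1)>0]; P=P[~np.isnan(P[:,0])]
print('guard pts',len(P),P.min(0),P.max(0),'rect mm',cv2.minAreaRect((P[:,:2]*1000).astype(np.float32)))
A=np.c_[P[:,:2],np.ones(len(P))]; print('plane',np.linalg.lstsq(A,P[:,2],rcond=None)[0])
s=np.load('side.npz')['frame']
big=np.hstack([cv2.resize(f[130:250,295:415],(400,400),interpolation=2),cv2.resize(s[205:310,320:440],(400,350),interpolation=2)[:350].copy() if 0 else cv2.resize(s[200:320,315:435],(400,400),interpolation=2)])
cv2.imwrite('pics/crop.png',big[:,:,::-1])
E
```

```text
px cover [137 143 140] bench [203 199 196] seat [145 141 142] guard [104 103 105] heights 0.0030301613753516143 0.0027865790164727233 0.08185001116028867 [ 0.44903973 -0.3052784   0.04598674] [ 0.63058616 -0.10433557  0.08574712]
cover rect ((477.8448486328125, -310.61492919921875), (105.64083862304688, 101.7254867553711), 87.90538024902344)
block ((451.2551574707031, -307.64385986328125), (40.27663803100586, 25.052663803100586), 87.90597534179688) 274 0.04876880360013669 [ 0.45108219 -0.30774632  0.04204261]
gb 0.07 0.09 4406 ((594.5111694335938, -92.33226013183594), (145.48989868164062, 153.90835571289062), 78.4706039428711)
gb 0.0745 0.0815 2382 ((594.5807495117188, -92.56314086914062), (140.127197265625, 151.6642303466797), 78.46138763427734)
gb 0.082 0.12 2424 ((627.6912231445312, -97.86469268798828), (130.00485229492188, 82.04039764404297), 80.14036560058594)
guard pts 1548 [ 0.58816015 -0.15159793  0.0807864 ] [ 0.66205145 -0.0438165   0.0993404 ] rect mm ((625.4344482421875, -98.7532958984375), (100.53936004638672, 61.08189392089844), 77.29328155517578)
plane [ 0.1029131  -0.01902979  0.02213838]
```

View pics/crop.png

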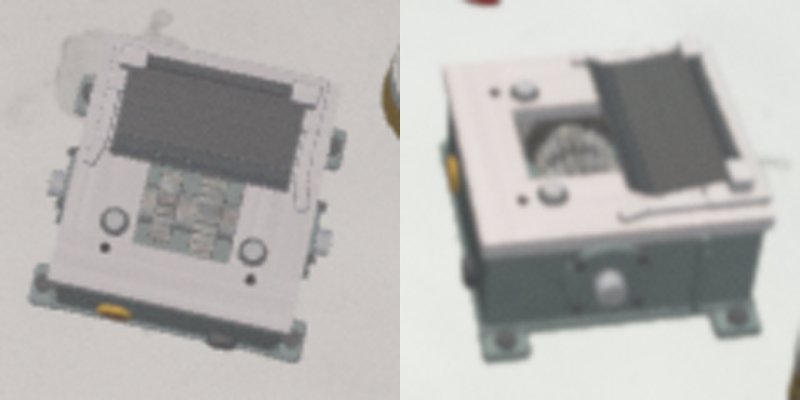

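The crop shows the guard on the far side of the seat. The plungers sit at crop (115,222) and (252,250) in the top view, and (524,91) and (553,193) in the side view. The midpoint between the plungers is where the block sits when the cover is home, so I'll triangulate them and prepare a move helper.

```bash
cat >> h.py <<'E'
def tri(dt,pt,ds,ps):
    Ps=[d["intrinsics"]@d["world_to_cam"][:3] for d in(dt,ds)]
    X=cv2.triangulatePoints(Ps[0],Ps[1],np.array(pt,float).reshape(2,1),np.array(ps,float).reshape(2,1)); return (X[:3]/X[3]).ravel()
def tool_R(yaw,pitch=0):  # yaw of cover x; pitch>0: nose down, about cover y. tool x=-cover x, y=cover y, z down
    C=R.from_euler('ZY',[yaw,pitch],degrees=True); return C*R.from_matrix(np.diag([-1.,1,-1]))
def plan(p,yaw,pitch=0,base=None):
    s=r.get_state(); p0,q0=base if base else (s['tool_pos'],R.from_quat(s['eef_rot']))
    print('shift mm',np.round(q0.inv().apply(np.array(p)-p0)*1000,1),'rot deg',np.round((q0.inv()*tool_R(yaw,pitch)).as_rotvec(degrees=True),1))
E
python3 - <<'E'
from h import *
dt=dict(np.load('top.npz'));ds=dict(np.load('side.npz'))
def ref(f,u,v):
    g=cv2.resize(cv2.cvtColor(f,cv2.COLOR_RGB2GRAY)[int(v)-8:int(v)+9,int(u)-8:int(u)+9],None,fx=8,fy=8,interpolation=2)
    c=cv2.HoughCircles(g,cv2.HOUGH_GRADIENT,1,200,param1=60,param2=8,minRadius=18,maxRadius=40)
    return None if c is None else (int(u)-8+(c[0,0,0]+.5)/8-.5,int(v)-8+(c[0,0,1]+.5)/8-.5,c[0,0,2]/8)
for L,a,b in(('L',(329.5,196.6),(352.2,227.3)),('R',(370.6,205),(360.9,257.9))):
    ra,rb=ref(dt["frame"],*a),ref(ds["frame"],*b); print(L,ra,rb)
    print(' tri',tri(dt,a,ds,b),'top ray',ray(dt,*a,.083),'side ray',ray(ds,*b,.083))
    if ra: print(' refined top',ray(dt,*ra[:2],.083))
    if rb: print(' refined side',ray(ds,*rb[:2],.083))
b=(345,379);print('block side ray px-approx',ray(ds,*b,.045))
plan([0.32,0.43,0.25],-2.1); plan([0.43,0.15,0.25],-2.1); plan([.452,-.308,.2],-2.1)
E
```

```text
L (np.float32(328.875), np.float32(196.0), np.float32(4.425)) (np.float32(353.75), np.float32(227.625), np.float32(2.35))
 tri [ 0.5695743  -0.04773581  0.07796434] top ray [ 0.5676854  -0.04760775  0.083     ] side ray [ 0.56777164 -0.05296286  0.083     ]
 refined top [ 0.56882803 -0.04640662  0.083     ]
 refined side [ 0.57008232 -0.05471345  0.083     ]
R (np.float32(370.375), np.float32(205.25), np.float32(4.3625)) (np.float32(359.625), np.float32(257.25), np.float32(3.85))
 tri [ 0.55473424 -0.12562736  0.0774062 ] top ray [ 0.55319428 -0.12509629  0.083     ] side ray [ 0.5523384  -0.13074514  0.083     ]
 refined top [ 0.55269953 -0.12467586  0.083     ]
 refined side [ 0.55090457 -0.12859349  0.083     ]
block side ray px-approx [ 0.45310797 -0.31517414  0.045     ]
shift mm [-179.7 -119.5  -42.5] rot deg [ -0.1  -0.  -15. ]
shift mm [-367.  -354.9  -42.1] rot deg [ -0.1  -0.  -15. ]
shift mm [-522.3 -786.2    8.6] rot deg [ -0.1  -0.  -15. ]
```

Emit:
move_arm:
  motion:
    - [-45, -30, -12, 0, 0, -5, 0]
    - [-90, -60, -24, 0, 0, -10, 0]
    - [-135, -90, -36, 0, 0, -15, 0]
    - [-180, -120, -42, 0, 0, -15, 0]
    - [-215, -165, -42, 0, 0, -15, 0]
  newtons: 40

```text
clock: 0.72
tool_pos: [0.3424, 0.3756, 0.2502]
eef_rot: [0.019, 1.0, 0.001, 0.001]
contact_force: [0.3, -0.4, -0.0]
opening: 0.999
finger_force: 0.0
```

Emit:
move_arm:
  motion:
    - [-25, -52, 0, 0, 0, 0, 0]
    - [-50, -108, 0, 0, 0, 0, 0]
    - [-75, -166, 0, 0, 0, 0, 0]
    - [-95, -224, 0, 0, 0, 0, 0]
    - [-106, -284, 0, 0, 0, 0, 0]

```text
clock: 1.35
tool_pos: [0.437, 0.087, 0.2499]
eef_rot: [0.018, 1.0, 0.0, 0.0]
contact_force: [0.6, 0.4, -0.4]
opening: 0.998
finger_force: 0.0
```

Emit:
move_arm:
  motion:
    - [-5, -60, 0, 0, 0, 0, 0]
    - [-10, -120, 0, 0, 0, 0, 0]
    - [-12, -180, 10, 0, 0, 0, 0]
    - [-12, -240, 20, 0, 0, 0, 0]
    - [-12, -300, 30, 0, 0, 0, 0]

```text
clock: 1.98
tool_pos: [0.4371, -0.213, 0.2196]
eef_rot: [0.018, 1.0, 0.0, 0.0]
contact_force: [0.6, 1.3, 0.8]
opening: 1.004
finger_force: 0.0
```

```bash
python3 - <<'E'
from h import *
s=st(); print(np.round(s['q'],2)); plan([.452,-.309,.16],-2.1)
E
```

```text
t 1.975 p [ 0.4371 -0.213   0.2196] q [1.790e-02 9.998e-01 1.000e-04 1.000e-04] F [0.6 1.3 0.8] M [ 0.01 -0.06  0.08] op 1.0041432267712291 ff 0.0
[ 0.55  0.5  -0.3   1.96  0.22  0.71  1.66]
shift mm [-18.3 -95.4  59.6] rot deg [0. 0. 0.]
```

Move above the block, then look with the wrist camera.

Emit:
move_arm:
  motion:
    - [-9, -48, 30, 0, 0, 0, 0]
    - [-18, -95, 60, 0, 0, 0, 0]
    - [-18, -95, 60, 0, 0, 0, 0]
    - [-18, -95, 60, 0, 0, 0, 0]

```text
clock: 2.48
tool_pos: [0.4519, -0.3057, 0.1598]
eef_rot: [0.018, 1.0, 0.001, -0.0]
contact_force: [0.7, 0.2, 0.1]
opening: 0.998
finger_force: 0.0
```

```bash
python3 - <<'E'
from h import *
st(); d=snap("wrist"); cv2.imwrite('pics/w1.png',d["frame"][:,:,::-1]); T=np.linalg.inv(d["world_to_cam"]); print(np.round(T,3))
w=cloud(d); m=(w[:,:,2]>.03)&(w[:,:,2]<.055)&(abs(w[:,:,0]-.452)<.04)&(abs(w[:,:,1]+.309)<.04)
print(m.sum(),np.nanmedian(w[m],0) if m.any() else '')
if m.any():
    c=max(cv2.findContours(m.astype(np.uint8),0,2)[0],key=cv2.contourArea)
    print(cv2.minAreaRect(np.array([ray(d,u,v,.041)[:2]*1000 for u,v in c[:,0]],np.float32)), cv2.boundingRect(c))
E
```

```text
t 2.475 p [ 0.4519 -0.3057  0.1598] q [ 1.770e-02  9.998e-01  7.000e-04 -2.000e-04] F [0.7 0.2 0.1] M [ 0.04 -0.    0.  ] op 0.9983762241046964 ff 0.0
[[ 0.037  0.947  0.318  0.369]
 [ 0.999 -0.035 -0.01  -0.302]
 [ 0.002  0.318 -0.948  0.336]
 [ 0.     0.     0.     1.   ]]
1482 [ 0.44890562 -0.30976552  0.04008581]
((449.1593017578125, -309.91876220703125), (39.05633544921875, 25.017261505126953), 87.87872314453125) (290, 203, 49, 31)
```

View pics/w1.png

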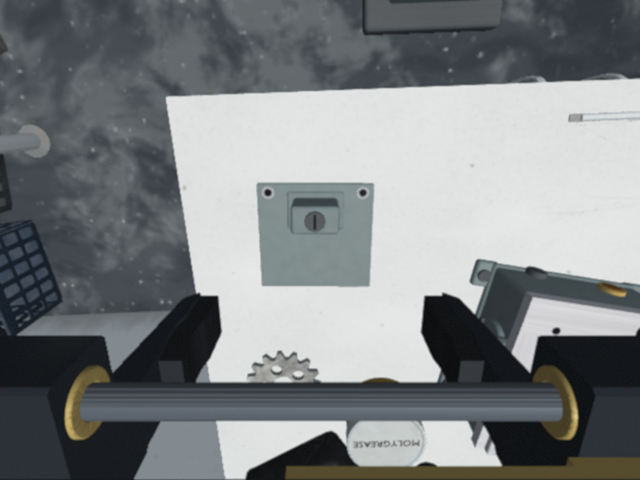

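The wrist view shows the block at (315,218), centred between the fingers at about columns 205 and 435. The measured block position is about (0.450, -0.3095), yaw -2.1°, which agrees with the top view. Part of the gearbox shows at right, near (560,320).

Emit:
move_arm:
  motion:
    - [0, -2, 45, 0, 0, 0, 0]
    - [1, -3, 90, 0, 0, 0, 0]
    - [1, -3, 115, 0, 0, 0, 0]
    - [1, -3, 115, 0, 0, 0, 0]

```text
clock: 3.02
tool_pos: [0.4507, -0.3076, 0.0445]
eef_rot: [0.017, 1.0, 0.001, -0.001]
contact_force: [-0.1, 0.6, 0.4]
opening: 1.007
finger_force: 0.0
```

```bash
python3 - <<'E'
from h import *
st(); plan([.450,-.3095,.0065],-2.1)
E
```

```text
t 3.025 p [ 0.4507 -0.3076  0.0445] q [ 1.670e-02  9.999e-01  9.000e-04 -9.000e-04] F [-0.1  0.6  0.4] M [ 0.06  0.03 -0.01] op 1.007194847108753 ff 0.0
shift mm [ 0.5 -2.  38. ] rot deg [ 0.1 -0.1  0.2]
```

Emit:
move_arm:
  motion:
    - [0, -2, 20, 0, 0, 0, 0]
    - [0, -2, 35, 0, 0, 0, 0]
    - [0, -2, 38, 0, 0, 0, 0]
    - [0, -2, 38, 0, 0, 0, 0.6]
    - [0, -2, 38, 0, 0, 0, 0.8]
  newtons: 50

```text
clock: 3.65
tool_pos: [0.4512, -0.3119, 0.0076]
eef_rot: [0.018, 1.0, -0.0, 0.0]
contact_force: [-0.3, -0.3, -0.7]
opening: 0.799
finger_force: 0.0
```

Emit:
move_arm:
  motion:
    - [0, 0, 0, 0, 0, 0, 1]
    - [0, 0, 0, 0, 0, 0, 1]
    - [0, 0, 0, 0, 0, 0, 1]

```text
clock: 4.03
tool_pos: [0.4508, -0.3116, 0.0071]
eef_rot: [0.018, 1.0, 0.0, -0.0]
contact_force: [-1.0, 1.5, 0.7]
opening: 0.458
finger_force: 0.7
```

```bash
python3 - <<'E'
from h import *
st()
E
```

```text
t 4.025 p [ 0.4508 -0.3116  0.0071] q [ 1.800e-02  9.998e-01  1.000e-04 -0.000e+00] F [-1.   1.5  0.7] M [0.34 0.05 0.02] op 0.4576321978189002 ff 0.6624489091336727
```

Emit:
move_arm:
  motion:
    - [0, 0, 0, 0, 0, 0, 1]
    - [0, 0, -5, 0, 0, 0, 1]
    - [0, 0, -15, 0, 0, 0, 1]
    - [0, 0, -30, 0, 0, 0, 1]
    - [0, 0, -50, 0, 0, 0, 1]
  newtons: 50

```text
clock: 4.65
tool_pos: [0.4506, -0.3117, 0.0581]
eef_rot: [0.018, 1.0, 0.0, -0.0]
contact_force: [0.2, 0.5, -1.4]
opening: 0.437
finger_force: 50.0
```

Emit:
move_arm:
  motion:
    - [0, 0, -45, 0, 0, 0, 1]
    - [0, 0, -95, 0, 0, 0, 1]
    - [0, 0, -145, 0, 0, 0, 1]
    - [-10, 20, -180, 0, 0, 1, 1]
    - [-30, 50, -190, 0, 0, 4, 1]

```text
clock: 5.28
tool_pos: [0.4829, -0.2641, 0.2506]
eef_rot: [0.055, 0.998, -0.001, 0.002]
contact_force: [0.1, 0.3, -2.9]
opening: 0.435
finger_force: 50.0
```

```bash
python3 - <<'E'
from h import *
s=st(); plan([.60,-.12,.25],-11.3)
d=snap("side"); w=cloud(d); cv2.imwrite('pics/s2.png',d["frame"][:,:,::-1])
E
```

```text
t 5.275 p [ 0.4829 -0.2641  0.2506] q [ 0.0553  0.9985 -0.0014  0.0021] F [ 0.1  0.3 -2.9] M [ 0.02 -0.05 -0.02] op 0.4352938284480723 ff 49.994720220565796
shift mm [-100.5  156.2    0.6] rot deg [-0.1  0.3  5. ]
```

View pics/s2.png

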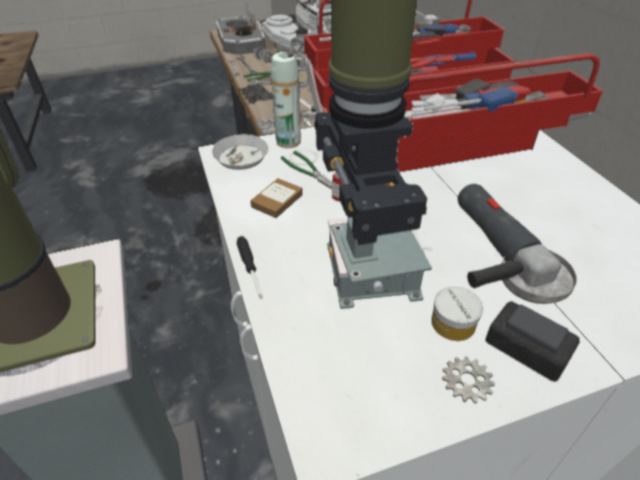

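The side view shows the cover held level by its block in the gripper, at about (375,245), raised clear of the bench. Next I'll move over the gearbox to view the plungers with the wrist camera.

Emit:
move_arm:
  motion:
    - [-25, 39, 0, 0, 0, 2, 1]
    - [-50, 78, 0, 0, 0, 4, 1]
    - [-75, 117, 0, 0, 0, 5, 1]
    - [-100, 156, 0, 0, 0, 5, 1]
    - [-100, 156, 0, 0, 0, 5, 1]

```text
clock: 5.95
tool_pos: [0.6003, -0.1126, 0.2475]
eef_rot: [0.092, 0.996, 0.002, 0.001]
contact_force: [0.5, 0.1, -1.8]
opening: 0.437
finger_force: 50.0
```

```bash
python3 - <<'E'
from h import *
r.get_state(); d=snap("wrist"); st(); cv2.imwrite('pics/w3.png',d["frame"][:,:,::-1])
K=d["intrinsics"]; W=d["world_to_cam"]
for n,p in(('L',(.5688,-.0475,.083)),('R',(.553,-.126,.083))):
    c=W@np.r_[p,1]; print(n,(K@c[:3])[:2]/c[2])
E
```

```text
t 6.0 p [ 0.5987 -0.116   0.2473] q [ 9.420e-02  9.956e-01  6.000e-04 -1.000e-04] F [-0.3 -1.  -2.7] M [-0.09  0.08 -0.  ] op 0.43790451927776886 ff 49.9960058927536
L [384.4363606 160.4583278]
R [294.06827074 159.35740864]
```

View pics/w3.png

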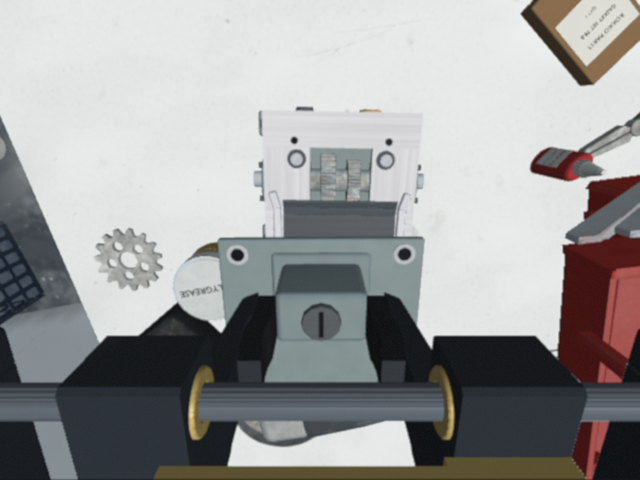

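The wrist view shows the plungers at (297,158) and (387,159), the block's plug at (321,322), and the cover edges parallel to the gearbox. I'll compute the offset from block to plungers entirely from this one view.

```bash
python3 - <<'E'
from h import *
d=dict(np.load('wrist.npz')); g=cv2.cvtColor(d["frame"],cv2.COLOR_RGB2GRAY)
def ref(u,v,rr):
    k=rr+6; c=cv2.HoughCircles(cv2.resize(g[v-k:v+k+1,u-k:u+k+1],None,fx=6,fy=6,interpolation=2),cv2.HOUGH_GRADIENT,1,500,param1=60,param2=8,minRadius=int(rr*4.2),maxRadius=int(rr*7.5))[0,0]
    return u-k+(c[0]+.5)/6-.5, v-k+(c[1]+.5)/6-.5, c[2]/6
L,Rr,P=ref(387,159,8),ref(297,158,8),ref(321,322,19); hl,hr=ref(404,254,7),ref(237,254,7)
print(L,Rr,P,hl,hr)
s=st(); tz=s['tool_pos'][2]
l,q=ray(d,*L[:2],.083),ray(d,*Rr[:2],.083); t=ray(d,*P[:2],tz+.0375)
H=[ray(d,*h[:2],tz-.002) for h in(hl,hr)]
def yaw(a,b): e=a-b; return np.degrees(np.arctan2(-e[0],e[1]))
print('plungers',l,q,np.linalg.norm(l-q),'yaw',yaw(l,q)); print('plug',t,'holes',H,np.linalg.norm(H[0]-H[1]),'yaw',yaw(*H))
D=(l+q)/2-t; Rt=R.from_quat(s['eef_rot']); print('home tower in wrist world',(l+q)/2,'D',D[:2],'D tool',Rt.inv().apply(np.r_[D[:2],0])*1000,'tool yaw',np.degrees(np.arctan2(*-Rt.as_matrix()[[1,0],0])))
hm=(H[0]+H[1])/2; print('hole mid to plug along x', Rt.inv().apply(t-hm)*1000)
E
```

```text
(np.float32(386.0), np.float32(160.0), np.float32(6.15)) (np.float32(296.0), np.float32(158.0), np.float32(9.166667)) (np.float32(320.66666), np.float32(323.16666), np.float32(20.15)) (np.float32(404.16666), np.float32(253.66667), np.float32(6.2833333)) (np.float32(236.66667), np.float32(254.5), np.float32(6.4666667))
t 6.0 p [ 0.5987 -0.116   0.2473] q [ 9.420e-02  9.956e-01  6.000e-04 -1.000e-04] F [-0.3 -1.  -2.7] M [-0.09  0.08 -0.  ] op 0.43790451927776886 ff 49.9960058927536
plungers [ 0.5686599  -0.04608436  0.083     ] [ 0.55216068 -0.12407816  0.083     ] 0.07971986234817059 yaw -11.944549926761272
plug [ 0.60024444 -0.11182174  0.28475852] holes [array([ 0.59237059, -0.06742969,  0.24525852]), array([ 0.57708885, -0.15022143,  0.24525852])] 0.08419027719098934 yaw -10.457977457803036
home tower in wrist world [ 0.56041029 -0.08508126  0.083     ] D [-0.03983415  0.02674048] D tool [4.41423980e+01 1.87952172e+01 3.61880923e-02] tool yaw -10.809617651040275
hole mid to plug along x [-1.57878662e+01  1.11112822e-02 -3.95054035e+01]
```

```bash
cat >> h.py <<'E'
def avg(n=6):
    P=[];Q=[];F=[]
    for i in range(n):
        eyes.snapshot("wrist"); s=r.get_state(); P.append(s['tool_pos']);Q.append(s['eef_rot']);F.append(s['contact_force'])
    q=R.from_quat(Q).mean(); m=q.as_matrix(); yaw=np.degrees(np.arctan2(*-m[[1,0],0])); pit=np.degrees(np.arcsin(np.clip(m[2,0],-1,1))); roll=np.degrees(np.arcsin(m[2,1]))
    print('t',s['clock'],'p',np.round(np.mean(P,0),4),'sd',np.round(np.std(P,0),4),'yaw %.2f pitch %.2f roll %.2f'%(yaw,pit,roll),'F',np.round(np.mean(F,0),1),'M',np.round(s['moment'],2)); return np.mean(P,0),q
E
python3 - <<'E'
from h import *
p,q=avg()
D=(np.array([.56041,-.08508])-[.60024,-.11182])
for b,h,th in((50,40,0),(50,15,9),(47,2,9)):
    C=R.from_euler('ZY',[-11.5,th],degrees=True); ex=R.from_euler('Z',-11.5,degrees=True).apply([1,0,0])
    E=np.r_[p[:2]+D,.078+h/1000]+ex*(.076-b/1000); T=E-C.apply([.076,0,-.007]); print(b,h,th,T); plan(T,-11.5,th,(p,q))
E
```

```text
t 6.3 p [ 0.5976 -0.1196  0.2471] sd [0.0002 0.0006 0.    ] yaw -11.13 pitch 0.04 roll -0.06 F [-0.1 -0.3 -2.2] M [0.03 0.04 0.  ]
50 40 0 [ 0.50873468 -0.082862    0.125     ]
shift mm [ 94.2  19.  122.2] rot deg [-0.1 -0.   0.4]
50 15 9 [ 0.51072464 -0.08326687  0.11180284]
shift mm [ 92.1  19.  135.4] rot deg [-0.1  9.   0.4]
47 2 9 [ 0.51366441 -0.08386497  0.09880284]
shift mm [ 89.1  19.  148.4] rot deg [-0.1  9.   0.4]
```

The arm was still settling when I took that picture, so I'll repeat the measurement now that it has stopped.

```bash
python3 - <<'E'
from h import *
d=snap("wrist"); g=cv2.cvtColor(d["frame"],cv2.COLOR_RGB2GRAY)
K=d["intrinsics"]; W=d["world_to_cam"]
def pix(p): c=W@np.r_[p,1]; return ((K@c[:3])[:2]/c[2]).round().astype(int)
def ref(u,v,rr):
    k=rr+6; c=cv2.HoughCircles(cv2.resize(g[v-k:v+k+1,u-k:u+k+1],None,fx=6,fy=6,interpolation=2),cv2.HOUGH_GRADIENT,1,500,param1=60,param2=8,minRadius=int(rr*4.8),maxRadius=int(rr*7.2))[0,0]
    return u-k+(c[0]+.5)/6-.5, v-k+(c[1]+.5)/6-.5, c[2]/6
p,q=avg(4); tz=p[2]
L,Rr=ref(*pix((.5687,-.046,.083)),8),ref(*pix((.5522,-.124,.083)),8); P=ref(*pix((*p[:2],tz+.0375)),19); print(L,Rr,P)
l,rr=ray(d,*L[:2],.083),ray(d,*Rr[:2],.083); t=ray(d,*P[:2],tz+.0375); e=l-rr
print(l,rr,np.linalg.norm(e),'yaw',np.degrees(np.arctan2(-e[0],e[1])),'mid',(l+rr)/2,'plug',t)
D=((l+rr)/2-t)[:2]; print('home TCP',p[:2]+D); np.save('home.npy',p[:2]+D)
for b,h,th in((50,40,0),(50,15,9),(47,2,9)):
    C=R.from_euler('ZY',[-11.5,th],degrees=True); ex=R.from_euler('Z',-11.5,degrees=True).apply([1,0,0])
    E=np.r_[p[:2]+D,.078+h/1000]+ex*(.076-b/1000); T=E-C.apply([.076,0,-.007]); print(b,h,th,T); plan(T,-11.5,th,(p,q))
E
```

```text
t 6.55 p [ 0.5982 -0.1188  0.2471] sd [0.0001 0.0002 0.    ] yaw -11.11 pitch 0.00 roll -0.00 F [-0.1  0.4 -2. ] M [0.06 0.02 0.04]
(np.float64(394.0), np.float64(160.5), np.float32(9.033334)) (np.float64(304.5), np.float64(159.8333330154419), np.float32(9.400001)) (np.float64(320.8333339691162), np.float64(323.0), np.float32(20.016666))
[ 0.5681823  -0.04682798  0.083     ] [ 0.55216872 -0.12441373  0.083     ] 0.07922110407996381 yaw -11.661998270888066 mid [ 0.56017551 -0.08562085  0.083     ] plug [ 0.59767351 -0.11868322  0.28459674]
home TCP [ 0.56073248 -0.08577651]
50 40 0 [ 0.51173624 -0.07580811  0.125     ]
shift mm [ 93.2  25.6 122.1] rot deg [-0.  -0.   0.4]
50 15 9 [ 0.5137262  -0.07621297  0.11180284]
shift mm [ 91.1  25.6 135.3] rot deg [-0.   9.   0.4]
47 2 9 [ 0.51666598 -0.07681108  0.09880284]
shift mm [ 88.1  25.5 148.3] rot deg [-0.   9.   0.4]
```

Emit:
move_arm:
  motion:
    - [40, 10, 10, 0, 0, 0, 1]
    - [80, 22, 40, 0, 3, 0.5, 1]
    - [93, 26, 80, 0, 6, 0.5, 1]
    - [92, 26, 115, 0, 9, 0.5, 1]
    - [91, 26, 125, 0, 9, 0.5, 1]

```text
clock: 7.18
tool_pos: [0.5141, -0.0754, 0.1202]
eef_rot: [0.101, 0.992, 0.008, -0.079]
contact_force: [-0.3, -0.5, -1.5]
opening: 0.432
finger_force: 50.0
```

```bash
cat >> h.py <<'E'
def go(lst,n=5):
    H=np.load('home.npy'); p,q=avg(n)
    ex=R.from_euler('Z',-11.6,degrees=True).apply([1,0,0]); C=q*R.from_matrix(np.diag([-1.,1,-1]))
    E=p+C.apply([.076,0,-.007]); v=E-np.r_[H,.078]; ey=np.array([-ex[1],ex[0],0])
    print('edge: before home %.1f lateral %.1f above seat %.1f'%(76-v@ex*1000,v@ey*1000,v[2]*1000))
    for b,h,th in lst:
        T=np.r_[H,.078+h/1000]+ex*(.076-b/1000)-R.from_euler('ZY',[-11.6,th],degrees=True).apply([.076,0,-.007]); print((b,h,th),end=' '); plan(T,-11.6,th,(p,q))
E
python3 - <<'E'
from h import *
go([(50,8,9),(47,2,9),(40,1.5,8),(30,1,7)])
d=snap("side"); cv2.imwrite('pics/s4.png',cv2.resize(d["frame"][160:340,270:510],(800,600),interpolation=2)[:,:,::-1])
E
```

```text
t 7.425 p [ 0.5144 -0.0753  0.1221] sd [0.0004 0.     0.0011] yaw -11.57 pitch 8.96 roll -0.03 F [-0.   0.4 -2.3] M [-0.   -0.22  0.02]
edge: before home 49.5 lateral 1.0 above seat 25.4
(50, 8, 9) shift mm [-2.2 -0.9 17.2] rot deg [-0.  0.  0.]
(47, 2, 9) shift mm [-6.1 -0.9 22.7] rot deg [-0.  0.  0.]
(40, 1.5, 8) shift mm [-13.   -0.9  23.4] rot deg [-0. -1.  0.]
(30, 1, 7) shift mm [-22.9  -0.9  23.7] rot deg [-0. -2.  0.]
```

View pics/s4.png

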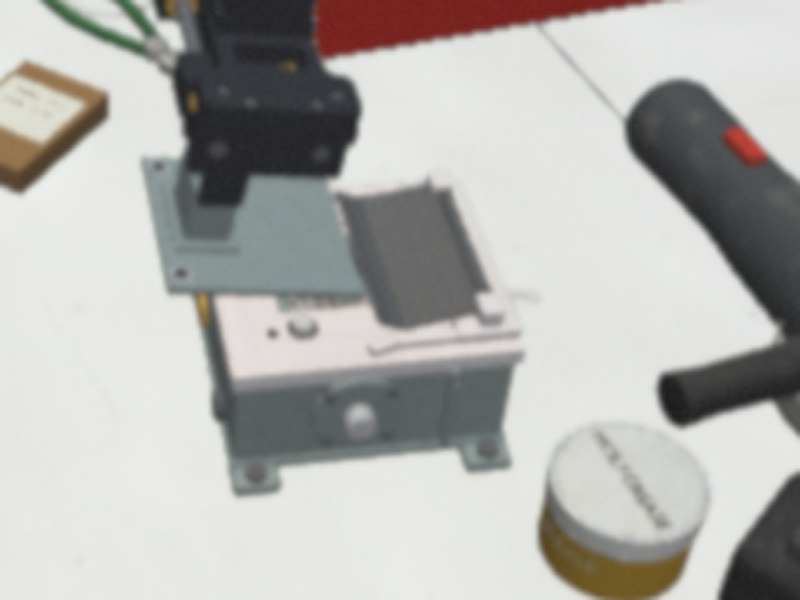

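The side view shows the cover tilted nose-down in front of the guard, with its edge parallel to the guard lip at about (355,200)–(370,290) in the crop. The near plunger at (303,325) is clear of it. I'll lower the cover next.

Emit:
move_arm:
  motion:
    - [-1, -1, 8, 0, 0, 0, 1]
    - [-2, -1, 14, 0, 0, 0, 1]
    - [-4, -1, 18, 0, 0, 0, 1]
    - [-5, -1, 20, 0, 0, 0, 1]
    - [-5, -1, 20, 0, 0, 0, 1]

```text
clock: 8.1
tool_pos: [0.5158, -0.0766, 0.1013]
eef_rot: [0.1, 0.992, 0.008, -0.078]
contact_force: [1.1, -0.2, -2.8]
opening: 0.434
finger_force: 50.0
```

```bash
python3 - <<'E'
from h import *
go([(47,2,9),(40,1.5,8.5),(34,1,8),(28,1,7),(20,1,6),(10,1,5),(1,1,4)],4)
E
```

```text
t 8.3 p [ 0.5158 -0.0766  0.1015] sd [0.     0.     0.0001] yaw -11.56 pitch 8.99 roll -0.03 F [-0.2  0.4 -2.1] M [-0.04 -0.17  0.02]
edge: before home 47.8 lateral 0.0 above seat 4.7
(47, 2, 9) shift mm [-1.3  0.   2.5] rot deg [-0.  0.  0.]
(40, 1.5, 8.5) shift mm [-8.2  0.   2.6] rot deg [-0.  -0.5  0. ]
(34, 1, 8) shift mm [-14.1   0.    2.8] rot deg [-0. -1.  0.]
(28, 1, 7) shift mm [-20.    0.    3.2] rot deg [-0. -2.  0.]
(20, 1, 6) shift mm [-27.8   0.    3.3] rot deg [-0. -3.  0.]
(10, 1, 5) shift mm [-37.7   0.    3.1] rot deg [-0. -4.  0.]
(1, 1, 4) shift mm [-46.5  -0.    3. ] rot deg [-0. -5.  0.]
```

Emit:
move_arm:
  motion:
    - [-1, 0, 2.5, 0, 0, 0, 1]
    - [-4, 0, 2.5, 0, 0, 0, 1]
    - [-8, 0, 2.5, 0, -0.5, 0, 1]
    - [-11, 0, 2.7, 0, -0.8, 0, 1]
    - [-14, 0, 2.8, 0, -1, 0, 1]

```text
clock: 8.93
tool_pos: [0.529, -0.0793, 0.0965]
eef_rot: [0.1, 0.993, 0.007, -0.069]
contact_force: [-0.5, 0.1, -3.1]
opening: 0.438
finger_force: 50.0
```

```bash
python3 - <<'E'
from h import *
go([(28,1,7),(24,1,6.5),(20,1,6),(15,1,5.5),(10,1,5),(1,1,4)],3)
d=snap("side"); cv2.imwrite('pics/s5.png',cv2.resize(d["frame"][200:305,300:440],(800,600),interpolation=2)[:,:,::-1])
E
```

```text
t 9.075 p [ 0.5292 -0.0794  0.0965] sd [0.0002 0.     0.    ] yaw -11.57 pitch 7.98 roll -0.03 F [ 0.6  0.3 -2.5] M [-0.01 -0.16 -0.04]
edge: before home 33.9 lateral -0.0 above seat 1.0
(28, 1, 7) shift mm [-5.7  0.1  0.5] rot deg [-0. -1.  0.]
(24, 1, 6.5) shift mm [-9.7  0.1  0.6] rot deg [-0.  -1.5  0. ]
(20, 1, 6) shift mm [-13.6   0.    0.7] rot deg [-0. -2.  0.]
(15, 1, 5.5) shift mm [-18.5   0.    0.6] rot deg [-0.  -2.5  0. ]
(10, 1, 5) shift mm [-23.4   0.    0.6] rot deg [-0. -3.  0.]
(1, 1, 4) shift mm [-32.3   0.    0.7] rot deg [-0. -4.  0.]
```

View pics/s5.png

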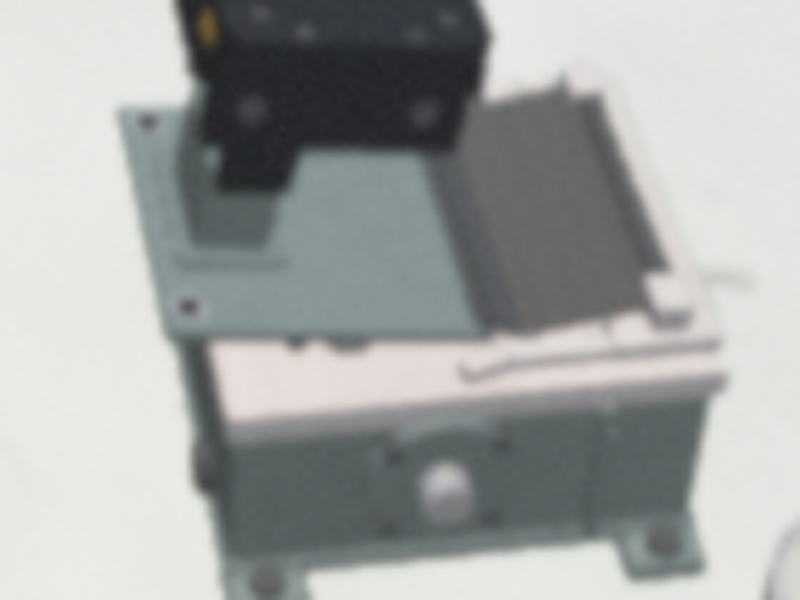

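The crop shows the lip overlapping the cover along (430,170)–(490,330), so the edge is now under the guard and inside the guide at (470,370). I'll keep sliding it in.

Emit:
move_arm:
  motion:
    - [-3, 0, 0.3, 0, -0.5, 0, 1]
    - [-6, 0, 0.5, 0, -1, 0, 1]
    - [-10, 0, 0.6, 0, -1.5, 0, 1]
    - [-14, 0, 0.7, 0, -2, 0, 1]
    - [-18, 0, 0.7, 0, -2.5, 0, 1]

```text
clock: 9.75
tool_pos: [0.5431, -0.0825, 0.093]
eef_rot: [0.1, 0.994, 0.004, -0.051]
contact_force: [-5.4, 0.7, 0.7]
opening: 0.436
finger_force: 50.0
```

```bash
python3 - <<'E'
from h import *
go([(10,1,5),(6,1,4.5),(3,1,4.2),(1,1,4),(-1,1,4)],3)
E
```

```text
t 9.9 p [ 0.5436 -0.0826  0.093 ] sd [0. 0. 0.] yaw -11.55 pitch 5.78 roll -0.08 F [-5.6  1.4  1.1] M [ 0.27  1.01 -0.02]
edge: before home 18.5 lateral -0.2 above seat 0.4
(10, 1, 5) shift mm [-8.3  0.3 -0.4] rot deg [-0.1 -0.8  0. ]
(6, 1, 4.5) shift mm [-12.2   0.3  -0.1] rot deg [-0.1 -1.3  0. ]
(3, 1, 4.2) shift mm [-15.2   0.3  -0. ] rot deg [-0.1 -1.6  0. ]
(1, 1, 4) shift mm [-17.2   0.3   0. ] rot deg [-0.1 -1.8  0. ]
(-1, 1, 4) shift mm [-19.1   0.3  -0.2] rot deg [-0.1 -1.8  0. ]
```

```bash
cat >> h.py <<'E'
def guard(d):
    w=cloud(d); H=np.load('home.npy'); ex=R.from_euler('Z',-11.6,degrees=True).apply([1,0,0])[:2]; ey=np.array([-ex[1],ex[0]])
    v=w[:,:,:2]-H; gx=v@ex*1000-76; gy=v@ey*1000
    dk=(d["frame"].max(-1)<125)
    m=dk&(gx>-22)&(gx<12)&(abs(gy)<45)&(w[:,:,2]<.12)&(w[:,:,2]>.07)
    k,c=np.polyfit(gx[m],w[:,:,2][m]*1000,1); z=w[:,:,2][m]*1000; ok=abs(z-k*gx[m]-c)<3; k,c=np.polyfit(gx[m][ok],z[ok],1)
    print('guard n',ok.sum(),'slope rad %.3f'%np.arctan(k),'z at bend %.1f'%(c-26*k))
E
python3 - <<'E'
from h import *
guard(dict(np.load('side.npz'))); guard(snap('side')); 
guard(dict(np.load('top.npz')))
try: guard(snap('top'))
except Exception as e: print(e)
go([],3)
E
```

```text
guard n 694 slope rad 0.175 z at bend 82.6
guard n 634 slope rad 0.123 z at bend 85.3
guard n 791 slope rad 0.167 z at bend 84.5
expected non-empty vector for x
t 10.15 p [ 0.5437 -0.0826  0.0931] sd [0. 0. 0.] yaw -11.55 pitch 5.78 roll -0.08 F [-5.2  0.9  1.3] M [ 0.26  1.01 -0.06]
edge: before home 18.5 lateral -0.3 above seat 0.5
```

Emit:
move_arm:
  motion:
    - [0, 0, -0.7, 0, 0, 0, 1]
    - [-3, 0, -0.7, 0, -0.2, 0, 1]
    - [-6, 0, -0.7, 0, -0.5, 0, 1]

```text
clock: 10.52
tool_pos: [0.5505, -0.0839, 0.0932]
eef_rot: [0.101, 0.994, 0.004, -0.045]
contact_force: [-4.8, -0.0, -0.2]
opening: 0.436
finger_force: 50.0
```

```bash
python3 - <<'E'
from h import *
go([(6,1,4.5),(3,1,4.2),(-1,1,4)],3); guard(snap('side'))
E
```

```text
t 10.675 p [ 0.5512 -0.084   0.0932] sd [0. 0. 0.] yaw -11.56 pitch 5.11 roll -0.06 F [-4.5  0.4  0.4] M [ 0.27  1.05 -0.02]
edge: before home 10.6 lateral -0.2 above seat 1.5
(6, 1, 4.5) shift mm [-4.6  0.2  0.9] rot deg [-0.1 -0.6  0. ]
(3, 1, 4.2) shift mm [-7.6  0.2  1. ] rot deg [-0.1 -0.9  0. ]
(-1, 1, 4) shift mm [-11.5   0.2   0.9] rot deg [-0.1 -1.1  0. ]
guard n 601 slope rad 0.097 z at bend 86.3
```

Emit:
move_arm:
  motion:
    - [-3, 0, 0.2, 0, -0.4, 0, 1]
    - [-6, 0, 0.3, 0, -0.7, 0, 1]
    - [-9, 0, 0.4, 0, -1, 0, 1]
    - [-11, 0, 0.4, 0, -1.2, 0, 1]

```text
clock: 11.22
tool_pos: [0.5619, -0.086, 0.0919]
eef_rot: [0.101, 0.994, 0.003, -0.034]
contact_force: [-7.5, 1.2, -0.2]
opening: 0.436
finger_force: 50.0
```

```bash
python3 - <<'E'
from h import *
go([(0,0.5,2),(0,0,0)],3); guard(snap('side'))
E
```

```text
t 11.375 p [ 0.5619 -0.086   0.0919] sd [0. 0. 0.] yaw -11.56 pitch 3.92 roll -0.04 F [-5.8  1.7  0.1] M [ 0.39  1.23 -0.06]
edge: before home -0.5 lateral 0.0 above seat 1.7
(0, 0.5, 2) shift mm [0.6 0.  3.8] rot deg [-0.  -1.9  0. ]
(0, 0, 0) shift mm [0.7 0.  6.9] rot deg [-0.  -3.9  0. ]
guard n 545 slope rad 0.081 z at bend 86.9
```

Emit:
move_arm:
  motion:
    - [-1.5, 0, 0.5, 0, 0, 0, 1]
    - [-3, 0, 0.5, 0, 0, 0, 1]
    - [-4, 0, 0.5, 0, 0, 0, 1]

```text
clock: 11.8
tool_pos: [0.5613, -0.0858, 0.0908]
eef_rot: [0.101, 0.994, 0.003, -0.039]
contact_force: [-14.9, 3.5, 6.2]
opening: 0.434
finger_force: 50.0
```

```bash
python3 - <<'E'
from h import *
go([(0,0.5,2),(0,0,0)],3); guard(snap('side'))
E
```

```text
t 11.95 p [ 0.5613 -0.0858  0.0908] sd [0. 0. 0.] yaw -11.55 pitch 4.43 roll -0.09 F [-13.9   3.    5.1] M [ 0.89  2.83 -0.15]
edge: before home 0.3 lateral 0.1 above seat -0.0
(0, 0.5, 2) shift mm [ 0.  -0.1  2.7] rot deg [-0.1 -2.4  0.1]
(0, 0, 0) shift mm [ 0.1 -0.1  5.8] rot deg [-0.1 -4.4  0.1]
guard n 532 slope rad 0.094 z at bend 86.4
```

Emit:
move_arm:
  motion:
    - [0, 0, 1.5, 0, -1, 0, 1]
    - [0.5, 0, 3, 0, -2, 0, 1]
    - [1, 0, 4.5, 0, -3, 0, 1]
    - [1, 0, 6, 0, -4, 0, 1]

```text
clock: 12.5
tool_pos: [0.5612, -0.0857, 0.0859]
eef_rot: [0.101, 0.995, -0.001, -0.002]
contact_force: [-12.9, 3.4, 13.4]
opening: 0.436
finger_force: 50.0
```

```bash
python3 - <<'E'
from h import *
go([(0,0,0)],3); guard(snap('side'))
E
```

```text
t 12.65 p [ 0.5612 -0.0858  0.086 ] sd [0.     0.     0.0001] yaw -11.54 pitch 0.19 roll -0.09 F [-13.2   3.3  13.4] M [ 0.84  2.92 -0.1 ]
edge: before home -0.4 lateral 0.2 above seat 0.7
(0, 0, 0) shift mm [ 0.4 -0.1  1. ] rot deg [-0.1 -0.2  0.1]
guard n 572 slope rad 0.118 z at bend 85.1
```

Emit:
move_arm:
  motion:
    - [0, 0, 1, 0, 0, 0, 1]
    - [0, 0, 2, 0, 0, 0, 1]
    - [0, 0, 3, 0, 0, 0, 1]
    - [0, 0, 3, 0, 0, 0, 1]

```text
clock: 13.2
tool_pos: [0.5607, -0.0857, 0.0848]
eef_rot: [0.101, 0.995, -0.001, -0.002]
contact_force: [-18.8, 4.5, 29.1]
opening: 0.437
finger_force: 50.0
```

```bash
python3 - <<'E'
from h import *
go([(0,0,0)],3); guard(snap('side'))
E
```

```text
t 13.35 p [ 0.5607 -0.0857  0.0848] sd [0. 0. 0.] yaw -11.55 pitch 0.25 roll -0.12 F [-18.5   3.8  29.3] M [ 1.01  3.96 -0.19]
edge: before home 0.1 lateral 0.1 above seat -0.5
(0, 0, 0) shift mm [-0.1 -0.1 -0.2] rot deg [-0.1 -0.2  0. ]
guard n 578 slope rad 0.131 z at bend 84.6
```

```bash
python3 - <<'E'
from h import *
H=np.load('home.npy'); ex=R.from_euler('Z',-11.6,degrees=True).apply([1,0,0])[:2]; ey=np.array([-ex[1],ex[0]])
def fit(d,name,m0,h):
    w=cloud(d); v=w[:,:,:2]-H; gx=v@ex*1000-76; gy=v@ey*1000; z=w[:,:,2]*1000
    m=m0(gx,gy)&(abs(z-h)<8); A=np.c_[gx[m]+76,gy[m],np.ones(m.sum())]; y=z[m]
    for _ in range(3):
        k=np.linalg.lstsq(A,y,rcond=None)[0]; e=abs(A@k-y)<2.5; A,y=A[e],y[e]
    print(name,len(y),'deg pitch %.2f roll %.2f z at block %.2f'%(*np.degrees(np.arctan(k[:2])),k[2]))
seat=lambda x,y:(x>-112)&(x<-50)&(abs(y)>30)&(abs(y)<60)
plate=lambda x,y:(x>-98)&(x<-45)&(((y<-28)&(y>-50))|((y>28)&(y<50)))
for n in('side','top'):
    fit(dict(np.load(n+'.npz')) if n=='top' else dict(np.load('side.npz')),n+' before',seat,80)
for n in('side','wrist'):
    d=eyes.snapshot(n); fit(d,n+' now',plate,85); 
    if n=='wrist': cv2.imwrite('pics/w6.png',d['frame'][:,:,::-1])
    else: cv2.imwrite('pics/s6.png',cv2.resize(d["frame"][200:305,300:440],(800,600),interpolation=2)[:,:,::-1])
E
```

```text
side before 409 deg pitch 5.52 roll 0.94 z at block 81.19
top before 45 deg pitch -1.77 roll -7.67 z at block 86.20
side now 347 deg pitch -0.54 roll 0.15 z at block 82.46
wrist now 4937 deg pitch -0.61 roll 0.03 z at block 82.19
```

View pics/s6.png

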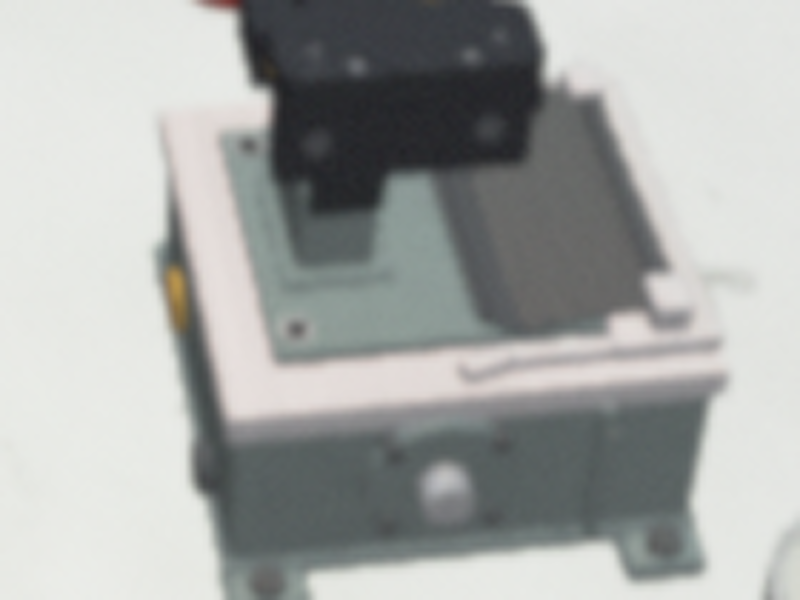

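The view shows the cover flat on the seat, between the guides, with its front under the guard; the lip runs (440,190)–(490,330). Depth hints at a slight nose-down tilt of about 0.3–0.6°. I'll ease the forward push and turn the tool to load the near side too.

Emit:
move_arm:
  motion:
    - [0.5, 0, 0, 0, -0.4, 0, 1]
    - [1, 0, 0.2, 0, -0.8, 0, 1]
    - [1, 0, 0.2, 0, -0.8, 0, 1]
  newtons: 55

```text
clock: 13.88
tool_pos: [0.5612, -0.0858, 0.0848]
eef_rot: [0.101, 0.995, -0.002, 0.006]
contact_force: [-16.6, 3.1, 28.0]
opening: 0.432
finger_force: 55.0
```

```bash
python3 - <<'E'
from h import *
go([(0,0,0)],3); guard(snap('side'))
H=np.load('home.npy'); ex=R.from_euler('Z',-11.6,degrees=True).apply([1,0,0])[:2]; ey=np.array([-ex[1],ex[0]])
def fit(d,name,m0,lo,hi):
    w=cloud(d); v=w[:,:,:2]-H; gx=v@ex*1000-76; gy=v@ey*1000; z=w[:,:,2]*1000
    m=m0(gx,gy)&(z>lo)&(z<hi); A=np.c_[gx[m]+76,gy[m],np.ones(m.sum())]; y=z[m]
    for _ in range(4):
        k=np.linalg.lstsq(A,y,rcond=None)[0]; e=abs(A@k-y)<2; A,y=A[e],y[e]
    print(name,len(y),'deg slope %.2f roll %.2f z at block %.2f'%(*np.degrees(np.arctan(k[:2])),k[2]))
d=snap('wrist')
fit(d,'plate',lambda x,y:(x>-98)&(x<-45)&(abs(y)>28)&(abs(y)<50),75,92)
fit(d,'seat',lambda x,y:(x>-116)&(x<-104)&(abs(y)<60)|(x>-116)&(x<-50)&(abs(y)>55)&(abs(y)<64),70,90)
E
```

```text
t 14.025 p [ 0.5612 -0.0858  0.0848] sd [0. 0. 0.] yaw -11.56 pitch -0.73 roll -0.10 F [-16.6   3.2  28.2] M [ 0.88  3.47 -0.12]
edge: before home -0.5 lateral 0.1 above seat 0.8
(0, 0, 0) shift mm [ 0.5 -0.1 -0.2] rot deg [-0.1  0.7  0. ]
guard n 586 slope rad 0.129 z at bend 84.7
plate 5011 deg slope -0.48 roll 0.04 z at block 82.21
seat 9078 deg slope 0.01 roll 0.04 z at block 77.18
```

The plate top reads 5.0 mm above the seat at the block, so it is flat on the plungers. I'll ease the pressure slightly, nudge it forward against the rail to be sure it's fully home, and press again.

Emit:
move_arm:
  motion:
    - [0, 0, -2, 0, 0.4, 0, 1]
    - [-2, 0, -2, 0, 0.4, 0, 1]
    - [-2, 0, -2, 0, 0.4, 0, 1]

```text
clock: 14.5
tool_pos: [0.5609, -0.0857, 0.085]
eef_rot: [0.101, 0.995, -0.001, 0.0]
contact_force: [-16.2, 3.7, 16.8]
opening: 0.435
finger_force: 55.0
```

```bash
python3 - <<'E'
from h import *
go([(0,0,0)],3)
E
```

```text
t 14.65 p [ 0.5609 -0.0857  0.0849] sd [0. 0. 0.] yaw -11.54 pitch -0.03 roll -0.11 F [-16.    4.2  17. ] M [ 0.98  3.46 -0.18]
edge: before home -0.2 lateral 0.2 above seat -0.0
(0, 0, 0) shift mm [ 0.1 -0.1 -0.1] rot deg [-0.1  0.   0.1]
```

Emit:
move_arm:
  motion:
    - [0.5, 0, 1, 0, -0.2, 0, 1]
    - [1, 0, 2, 0, -0.2, 0, 1]
    - [1, 0, 2, 0, -0.2, 0, 1]
    - [1, 0, 2, 0, -0.2, 0, 1]

```text
clock: 15.15
tool_pos: [0.5611, -0.0857, 0.0848]
eef_rot: [0.101, 0.995, -0.001, 0.003]
contact_force: [-18.4, 5.0, 30.5]
opening: 0.437
finger_force: 55.0
```

```bash
python3 - <<'E'
from h import *
go([(0,0,0)],4); guard(snap('side'))
H=np.load('home.npy'); ex=R.from_euler('Z',-11.6,degrees=True).apply([1,0,0])[:2]; ey=np.array([-ex[1],ex[0]])
d=snap('wrist'); w=cloud(d); v=w[:,:,:2]-H; gx=v@ex*1000; gy=v@ey*1000; z=w[:,:,2]*1000
s=np.median(z[(gx<-30)&(gx>-38)&(abs(gy)<50)&(abs(z-78)<5)])
for a,b in((-22,-14),(-12,-2),(2,12),(14,24)):
    print((a,b),[round(float(np.median(z[(gx>a)&(gx<b)&(gy*q>34)&(gy*q<50)])-s),2) for q in(1,-1)])
st()
E
```

```text
t 15.35 p [ 0.5611 -0.0857  0.0848] sd [0. 0. 0.] yaw -11.55 pitch -0.40 roll -0.11 F [-18.    4.1  30.5] M [ 1.06  3.91 -0.14]
edge: before home -0.4 lateral 0.1 above seat 0.3
(0, 0, 0) shift mm [ 0.3 -0.1 -0.2] rot deg [-0.1  0.4  0. ]
guard n 586 slope rad 0.132 z at bend 84.5
(-22, -14) [125.89, 125.3]
(-12, -2) [5.41, 5.01]
(2, 12) [4.98, 5.04]
(14, 24) [4.9, 5.04]
t 15.45 p [ 0.5611 -0.0858  0.0848] q [ 0.1007  0.9949 -0.0014  0.0034] F [-18.    4.1  31. ] M [ 0.95  3.91 -0.13] op 0.43134731699952256 ff 55.01784682273865
```

```bash
python3 -c "
from plant import finish_job
print(finish_job())"
```

```text
the job is handed in; nothing more can be done
None
```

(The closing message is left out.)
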